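Read the tag of a specimen tube on a coasting carousel

TASK

Take the wand reader out of its cradle and, with it in the gripper, give the tube carousel a gentle push so that it coasts round by itself at an easy pace, about one turn in six seconds, never faster than a turn in three. Then follow the big specimen tube round without touching the carousel: keep the reader upright with its window close above the middle of the tube's cap for at least five seconds while the carousel is still well in motion. Finally lift the reader well clear above the carousel and finish while still holding it there upright, leaving the other things on the bench where they are.

Things in the scene. Friction and masses are not known exactly. Their poses are not given: they have to be found in the camera images.
- reader: white wand reader standing upright in its cradle, window down: round stem 30 mm in diameter from its bottom (height 0) to 75 mm, then a square head 32 x 32 mm from 75 to 135 mm (flat grasp faces across its x and y axes). 0.16 kg. Origin: centre of the bottom face, which is the reading window; z along the wand upwards.
- reader_window (a point): centre of the reader's flat bottom face (the reading window), at the reader's origin
- reader_grip (a point): centre of the reader's square head, 105 mm above the window: the place to grip from above; head faces lie along this frame's x and y
- cradle: black round cradle fixed to the bench, 50 mm high, outer diameter 68 mm at the foot, socket at least 42 mm wide (reader has about 6 mm play all round), socket floor 6 mm above the bench; origin: centre of its underside. Lift the reader 60 mm or more straight up to clear it.
- carousel_base: fixed white foot of the carousel, 200 mm in diameter, z on the carousel's axis; origin: centre of its underside on the bench
- carousel (a joint): angle of the carousel about its vertical axis (rad, counterclockwise from above positive, free either way); at 0 the big tube lies towards the foot's x axis. Plate with tubes: 1.4 kg nominal, inertia about 0.0119 kg m2; light bearing, drag 0.0006 N m s/rad plus 0.0002 N m dry friction: it coasts, losing half its speed in some 10 s (mass and coasting time vary by a third).
- tube_cap (a point): centre of the top of the cap of the big specimen tube: clear tube 30 mm in diameter with a white cap 36 mm in diameter and 20 mm high, cap top 130 mm above the bench, 85 mm from the carousel's axis; z up. The plate is free for 70 degrees either side of it, so the reader's stem can be lowered beside it and push it along its circle.
- carousel_axis (a point): point on the axis at the top face of the turning blue plate (260 mm in diameter, top 44 mm above the bench). A hub knob 38 mm wide rises here to 98 mm; eight fixed thin tubes 17 mm wide reach 112 mm, on a radius of 110 mm, spread from 85 to 275 degrees counterclockwise from the big tube; all turn with the plate.
- disinfectant: bystander: closed bottle 60 mm in diameter, 130 mm high; origin: centre of its underside
- beaker: bystander: white open beaker, 60 mm in diameter, 70 mm high; origin: centre of its underside
- tape_roll: bystander: roll of label tape lying flat, 64 mm in diameter, 24 mm high; origin: centre of its underside
- pot: bystander: small jar 48 mm in diameter, 50 mm high; origin: centre of its underside
- tray: bystander: steel tray 200 x 130 x 25 mm; origin: centre of its underside

How it is judged:
By the outcome, as a careful person would: the job done as asked, in the order asked, and still so for the second after the job is handed in, while the arm keeps its last pose, push and grip.
It also fails if it takes over 56 s, if anything falls off the work surface, if the arm or the gripper's body presses on something with over 40 N, if the wrist force passes 120 N, or if a joint passes its speed limit or range.

ROBOT

A 7-joint arm with a two-finger parallel gripper is mounted at the origin on the work surface. World frame = base frame: x ahead of the robot, y to its left, z up, the work surface at z = 0. Lengths are in m, angles in rad, forces in N, time in s.
With the tool pointing down it reaches from about 0.425 to 0.95 m from the base axis. Payload 4.7 kg.
Tool frame: the origin (TCP) lies on the centre line of the jaws, within the pads' length; the fingertips stand robot.nose_length ahead of it and the grasp point (between the pads) lies 8 mm behind it (robot.nose_length is the distance from the TCP to the fingertips, in m); z points along the fingers, y is the line along which they close (so a half turn about z gives the same grasp; the last joint's range is limited). The gripper opens to 85 mm and grips with 20 to 120 N. Pads are 22 mm wide; open, the fingers measure 114 mm over their backs; the gripper's body (76 mm by 85 mm) begins 54 mm behind the grasp point. The pads swing forward as they close: fully open they stand 13 mm farther back than shut.
Start: joints at [-1.272, 0.469, -0.049, 1.532, 0.024, 1.141, -0.082], TCP at [0.217, 0.639, 0.242] pointing down, gripper open.
Joint ranges: [-2.59, 2.59], [-0.33, 1.99], [-1.39, 1.29], [0.1, 2.45], [-1.04, 4.18], [0.21, 1.99], [-2.66, 2.66]. Speed limits (rad/s): [2.57, 2.57, 3.14, 3.14, 3.14, 3.14, 3.14].

INTERFACE

Orientations are given as [roll, pitch, yaw] about the fixed x, y, z axes, in that order (R = Rz(yaw) Ry(pitch) Rx(roll)).
In Python, from plant import robot gives the robot as it stands. Calls block until the motion is done:
- robot.goto(position, orientation): joint-space move of the TCP to a pose.
- robot.move_straight(position, vel=0.15, attitude=None, contact_N=None): straight line of the TCP; attitude=None keeps the orientation; vel is the mean speed in m/s. With contact_N (N) it stops when the force on the tool has changed by that much, and returns True; else False.
- robot.move_joints(angles): joint-space move.
- robot.grip(opening, strength=None): opening from 0.0 (shut) to 1.0 (fully open); strength is the grip in N (None keeps the last); returns when the fingers have stopped.
- robot.sleep(seconds).
- robot.inverse_kinematics(position, orientation): joint angles nearest the present ones, or None.
- robot.sense(): the state.
- robot.grab_frame(name): name is "scene" or "top" or "wrist"; returns a dict with "image" (480x640x3 uint8, red, green, blue), "range_z" (480x640 float32, m along the optical axis (not along the pixel's ray), 0 where there is no reading), "fx", "fy", "cx", "cy" (pixels), "R" (3x3) and "t" (3): a world point X has camera coordinates R X + t. Camera axes: x right, y down, z forward; pixel columns grow to the right and rows downward; lengths in m; the calibration is good to about 2 mm. The wrist camera is an equidistant fisheye: a pixel r from the principal point sees the ray r / f radians off the axis. A picture is of the moment at which its call begins.
A pose or a line that the arm cannot do raises robot.IKError and nothing moves.
- robot.close_job(): hands the job in; it is judged then, once.
The state is a dict: "t": time; "joint_pos": joint angles; "joint_velocities": joint speeds; "effort": joint torques, N m; "tcp_pos": TCP position; "tcp_rot": TCP orientation; "wrist_force": force on the tool from outside, world axes, zero at the start; "torque": the same for the moment, N m; "opening": opening from 0.0 (shut) to 1.0 (fully open); "gripper_force": force on a finger pad.
Only numpy, scipy, OpenCV 4.12 (cv2) and the standard library are available. Lean on these libraries where they do the work, as an engineer would, in place of code of your own. Each camera call takes 0.05 s, during which the arm holds its last target. There are 200 camera calls.

## Working session

There is one attempt and no reset: what is moved stays moved. The work goes in short steps, each a Python script; the robot and the scene stay as the last script left them, time stands still between calls to the robot, and variables do not carry over. Pictures are saved under pics/ and viewed, at most 10 in all, crops included, and the job is handed in when it is done.

```bash
ls; mkdir -p pics; python3 - <<'E'
from plant import robot
import cv2,numpy as np
s=robot.sense();print({k:np.round(v,3) for k,v in s.items()},robot.nose_length)
ims=[]
for n in("scene","top"):
    f=robot.grab_frame(n);np.savez(f"{n}0.npz",**f);ims.append(f["image"])
    print(n,f["fx"],f["cx"],f["cy"],f["R"],f["t"], (f["range_z"]>0).mean())
    cv2.imwrite(f"pics/{n}0.png",f["image"][:,:,::-1])
E
```

```text
pics
{'t': np.float64(0.0), 'joint_pos': array([-1.272,  0.469, -0.049,  1.534,  0.024,  1.141, -0.082]), 'joint_velocities': array([ 0.   ,  0.001,  0.001,  0.001, -0.001,  0.   ,  0.002]), 'effort': array([ 0.0000e+00, -5.1030e+01, -4.7000e-02, -2.3772e+01,  1.1000e-02,
        7.0000e-03, -0.0000e+00]), 'tcp_pos': array([0.217, 0.639, 0.241]), 'tcp_rot': array([-3.14 ,  0.   ,  2.814]), 'wrist_force': array([-0.005,  0.472, -0.175]), 'torque': array([-0.016,  0.024, -0.021]), 'gripper_force': np.float64(0.0), 'opening': np.float64(1.002)} 0.011
scene 496.529025668433 331.8784201182486 239.02926795374202 [[ 0.05257405  0.99845858  0.01778866]
 [ 0.6524771  -0.02086023 -0.75752127]
 [-0.75598254  0.05143266 -0.65256807]] [-0.03614356 -0.26138854  1.48329958] 0.996123046875
top 593.0336726278184 323.81244632261405 240.1484059482853 [[-0.00645722 -0.99986143 -0.01534326]
 [-0.99624665  0.00775682 -0.08621164]
 [ 0.0863187   0.01472899 -0.99615869]] [0.01326556 0.52676281 1.21476569] 0.995908203125
```

View pics/scene0.png

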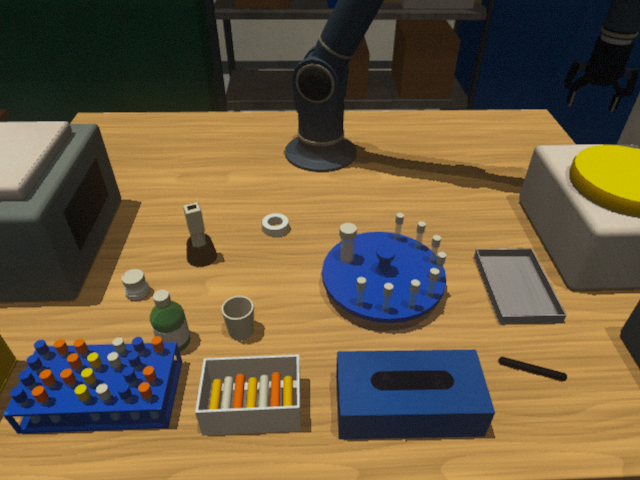

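View pics/top0.png

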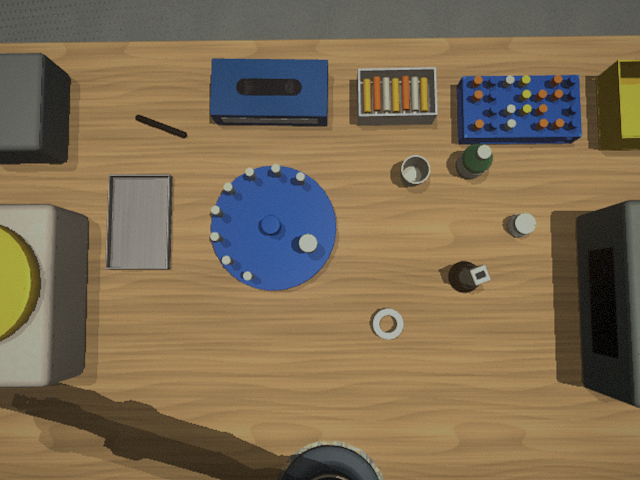

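The scene view shows the reader at (194,225) in its cradle at (201,250). The carousel hub is at (385,260) and the big tube's cap at (348,231). In the top view the hub is at (271,226), the cap at (308,243), the reader head at (480,275), the tape at (388,324), the beaker at (415,170), the bottle at (477,160), the pot at (522,225) and the tray at (140,222).

```bash
cat > h.py <<'E'
import numpy as np,cv2
def cloud(f):
    v,u=np.mgrid[:480,:640];z=f["range_z"]
    c=np.stack([(u-f["cx"])/f["fx"]*z,(v-f["cy"])/f["fy"]*z,z],-1)
    return (c-f["t"])@f["R"]   # R^T (c-t)
def ray(f,u,v,h):
    d=np.array([(u-f["cx"])/f["fx"],(v-f["cy"])/f["fy"],1])@f["R"];o=-f["t"]@f["R"]
    return o+d*(h-o[2])/d[2]
def proj(f,X):
    c=f["R"]@X+f["t"];return f["fx"]*c[0]/c[2]+f["cx"],f["fy"]*c[1]/c[2]+f["cy"]
E
python3 - <<'E'
from h import *
np.set_printoptions(precision=4,suppress=True)
F={n:dict(np.load(n+"0.npz")) for n in("top","scene")}
boxes={"top":dict(cap=(290,225,326,262),reader=(445,255,500,300),hub=(255,210,287,242)),
"scene":dict(cap=(335,220,362,265),reader=(180,198,220,270),hub=(372,245,400,275))}
for n,f in F.items():
    P=cloud(f);hsv=cv2.cvtColor(f["image"],cv2.COLOR_RGB2HSV)
    for k,(a,b,c,d) in boxes[n].items():
        p=P[b:d,a:c].reshape(-1,3);z=np.percentile(p[:,2],[95,99.5])
        m=p[:,2]>z[1]-.008;q=p[m]
        print(n,k,"ztop",z,"n",len(q),"mean",q.mean(0),"mid",(q.min(0)+q.max(0))/2,"ext",np.ptp(q,axis=0))
    if n=="top":
        m=cv2.inRange(hsv,(105,120,40),(130,255,255));m[:150]=0;m[300:]=0;m[:,:190]=0;m[:,350:]=0
        hull=cv2.convexHull(max(cv2.findContours(m,0,1)[0],key=cv2.contourArea))
        w=np.array([ray(f,*x[0],.044) for x in hull])[:,:2]
        A=np.c_[2*w,np.ones(len(w))];s=np.linalg.lstsq(A,(w**2).sum(1),rcond=None)[0]
        print("plate",s[:2],np.sqrt(s[2]+s[0]**2+s[1]**2))
        # reader head by height slabs
    # reader slabs
    a,b,c,d=boxes[n]["reader"];p=P[b:d,a:c].reshape(-1,3)
    for lo in(.055,.07,.085,.1,.115,.13):
        q=p[(p[:,2]>lo)&(p[:,2]<lo+.015)]
        if len(q):print("  slab",lo,len(q),q.min(0),q.max(0))
f=F["top"];a,b,c,d=boxes["top"]["reader"]
P=cloud(f);m=np.zeros((480,640),np.uint8);m[b:d,a:c]=(P[b:d,a:c,2]>.13)
m=cv2.morphologyEx(m,cv2.MORPH_CLOSE,np.ones((5,5)))
cn=max(cv2.findContours(m,0,1)[0],key=cv2.contourArea)
w=np.array([ray(f,*x[0],.14)[:2] for x in cn],np.float32);print(cv2.minAreaRect(w))
# table objects
P=cloud(f)
for n,(u,v) in dict(tape=(388,324),beaker=(415,170),bottle=(484,152),pot=(522,225),cradle=(462,277),trayTL=(109,177),trayBR=(171,269)).items():print(n,P[v,u])
E
python3 - <<'E'
import cv2,numpy as np
t=cv2.imread('pics/top0.png')[245:310,430:520];s=cv2.imread('pics/scene0.png')[190:280,160:250]
cv2.imwrite('pics/crop1.png',np.hstack([cv2.resize(t,(500,360),interpolation=2),cv2.resize(s,(300,360)[:2] and (300,360),interpolation=2)]))
E
```

```text
top cap ztop [0.1316 1.2557] n 11 mean [ 0.42   -0.0087  1.2557] mid [ 0.42   -0.0087  1.2557] ext [0. 0. 0.]
top reader ztop [0.1419 1.2557] n 15 mean [ 0.42   -0.0087  1.2557] mid [ 0.42   -0.0087  1.2557] ext [0. 0. 0.]
top hub ztop [0.0999 0.1031] n 248 mean [0.5515 0.1129 0.1078] mid [0.4954 0.0616 0.6754] ext [0.1508 0.1406 1.1606]
plate [0.5527 0.1137] 0.12814357549131136
  slab 0.055 19 [ 0.4232 -0.2924  0.0551] [ 0.4575 -0.259   0.0699]
  slab 0.07 8 [ 0.431  -0.2739  0.0752] [ 0.4604 -0.2681  0.0845]
  slab 0.085 30 [ 0.4309 -0.2872  0.0862] [ 0.4676 -0.2629  0.0996]
  slab 0.1 32 [ 0.4307 -0.2855  0.1007] [ 0.4669 -0.2634  0.1145]
  slab 0.115 31 [ 0.4305 -0.2841  0.1154] [ 0.4664 -0.2639  0.1298]
  slab 0.13 292 [ 0.4304 -0.3028  0.1305] [ 0.468  -0.2636  0.145 ]
scene cap ztop [0.1285 0.1301] n 190 mean [0.5275 0.0375 0.1343] mid [0.8963 0.0051 0.4464] ext [0.795  0.1016 0.6484]
scene reader ztop [0.1364 0.141 ] n 176 mean [ 0.4754 -0.2778  0.1526] mid [ 0.8643 -0.1741  0.4518] ext [0.8591 0.2568 0.6375]
scene hub ztop [0.097  0.0983] n 217 mean [0.5659 0.1116 0.1017] mid [0.9141 0.0431 0.4305] ext [0.7593 0.1775 0.6801]
  slab 0.055 75 [ 0.4502 -0.2979  0.055 ] [ 0.4693 -0.2693  0.0699]
  slab 0.07 59 [ 0.4528 -0.2952  0.07  ] [ 0.4721 -0.2658  0.0848]
  slab 0.085 93 [ 0.4435 -0.3045  0.0851] [ 0.4734 -0.2647  0.0998]
  slab 0.1 91 [ 0.4529 -0.3013  0.1   ] [ 0.4756 -0.2646  0.1148]
  slab 0.115 99 [ 0.4463 -0.3036  0.1154] [ 0.4739 -0.2647  0.1298]
  slab 0.13 187 [ 0.4347 -0.3024  0.1305] [ 0.474  -0.2646  0.1422]
((0.4492456614971161, -0.2819746732711792), (0.033235255628824234, 0.033849433064460754), 20.184276580810547)
tape [ 0.3513 -0.1236  0.0003]
beaker [ 0.6771 -0.1857  0.0054]
bottle [ 0.6855 -0.3014  0.1289]
pot [ 0.5521 -0.3938  0.052 ]
cradle [ 0.4474 -0.2692  0.0537]
trayTL [0.6642 0.4628 0.0254]
trayBR [0.4697 0.3342 0.003 ]
```

View pics/crop1.png

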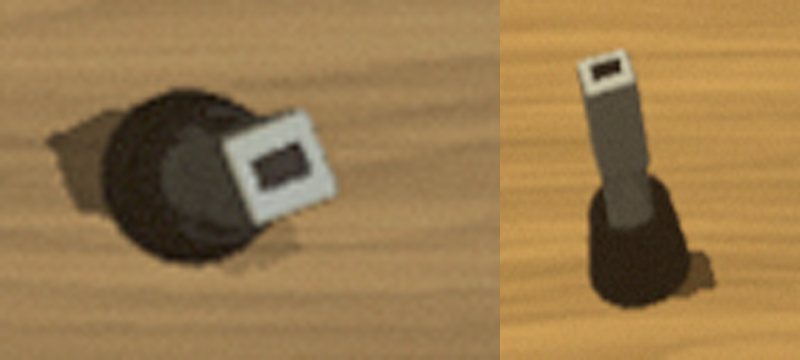

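The crop shows the white square head (turned about 20°) standing upright above the cradle. Next I'll triangulate the head, cap and hub from both views, then move above the reader and time the motions.

```bash
cat >> h.py <<'E'
def top_px(f,box,lo,hi):
    a,b,c,d=box;m=np.zeros((480,640),np.uint8);z=cloud(f)[b:d,a:c,2];m[b:d,a:c]=(z>lo)&(z<hi)
    m=cv2.morphologyEx(m,cv2.MORPH_CLOSE,np.ones((3,3)))
    cn=max(cv2.findContours(m,0,1)[0],key=cv2.contourArea)
    M=cv2.moments(cv2.convexHull(cn));return M["m10"]/M["m00"],M["m01"]/M["m00"]
def tri(f,p,g,q):
    Pm=lambda f:np.array([[f["fx"],0,f["cx"]],[0,f["fy"],f["cy"]],[0,0,1]])@np.c_[f["R"],f["t"]]
    X=cv2.triangulatePoints(Pm(f),Pm(g),np.array(p,float).reshape(2,1),np.array(q,float).reshape(2,1));return (X[:3]/X[3])[:,0]
E
python3 - <<'E'
from h import *
from plant import robot
np.set_printoptions(precision=4,suppress=True)
F,G=[dict(np.load(n+"0.npz")) for n in("top","scene")]
for k,bt,bs,h in(("cap",(290,225,326,262),(335,220,362,240),.130),("reader",(445,255,500,300),(180,198,212,222),.141),("hub",(255,210,287,242),(372,245,400,275),.098)):
    p=top_px(F,bt,h-.004,h+.006);q=top_px(G,bs,h-.004,h+.006)
    print(k,p,q,tri(F,p,G,q),ray(F,*p,h),ray(G,*q,h))
# motion-profile trial in the air
import threading,time
robot.move_straight([.217,.639,.32]);
def timed(p,v):
    t0=robot.sense();robot.move_straight(p,vel=v);t1=robot.sense()
    d=np.linalg.norm(np.array(p)-t0["tcp_pos"]);print("L",d,"dt",t1["t"]-t0["t"],"L/v",d/v,"err",t1["tcp_pos"]-p,"qd",np.abs(t1["joint_velocities"]).max())
timed([.217,.589,.32],.05);timed([.217,.569,.32],.1)
robot.goto([.4495,-.282,.27],[np.pi,0,np.radians(110)])
s=robot.sense();print(s["t"],s["tcp_pos"],s["tcp_rot"],s["joint_pos"])
f=robot.grab_frame("wrist");np.savez("wrist1.npz",**f);cv2.imwrite("pics/w1.png",f["image"][:,:,::-1]);print(f["fx"],f["cx"],f["cy"],f["R"],f["t"])
E
```

```text
cap (307.4655978623914, 243.04141616566466) (347.5683615819209, 228.54463276836154) [0.5128 0.0393 0.1239] [0.5123 0.0391 0.13  ] [0.5202 0.0384 0.13  ]
reader (479.44323011536125, 274.9617486338798) (191.46766169154228, 208.3233830845771) [ 0.4492 -0.2845  0.1346] [ 0.449  -0.2828  0.141 ] [ 0.4576 -0.2824  0.141 ]
hub (270.08269720101777, 224.33460559796436) (385.27582846003895, 252.70662768031187) [0.5531 0.1145 0.0914] [0.5524 0.1139 0.098 ] [0.5603 0.1128 0.098 ]
L 0.04949892974683224 dt 1.15 L/v 0.9899785949366448 err [-0.0001  0.0003 -0.0001] qd 0.0029893482269670157
L 0.020258563535564055 dt 0.3500000000000001 L/v 0.20258563535564053 err [0.0001 0.0001 0.0002] qd 0.015059881265125252
5.3583 [ 0.4501 -0.2812  0.2699] [ 3.1416 -0.0002  1.9217] [-0.434   0.3739  1.1898  1.8833 -0.3821  1.1425  1.2466]
371.64829954431775 319.26573305631314 240.12247053354227 [[ 0.9392  0.3434  0.0003]
 [ 0.3248 -0.8885  0.3241]
 [ 0.1116 -0.3043 -0.946 ]] [-0.3265 -0.4473  0.2703]
```

View pics/w1.png

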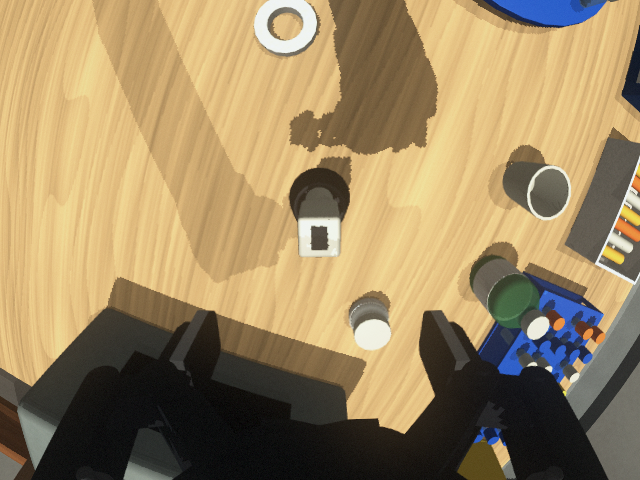

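The wrist view shows the head's top at about (319,237), square to the jaws, with the cradle behind it at (319,200). I'll cast the wrist ray and time short moves in the air.

```bash
cat >> h.py <<'E'
def wray(f,u,v,h):
    a=np.array([(u-f["cx"])/f["fx"],(v-f["cy"])/f["fy"]]);r=np.hypot(*a)
    d=np.r_[a/r*np.sin(r) if r>0 else a,np.cos(r)]@f["R"];o=-f["t"]@f["R"]
    return o+d*(h-o[2])/d[2]
E
cat > t.py <<'E'
from h import *
from plant import robot
import threading
np.set_printoptions(precision=4,suppress=True)
f=dict(np.load("wrist1.npz"))
hsv=cv2.cvtColor(f["image"],cv2.COLOR_RGB2HSV);m=cv2.inRange(hsv,(0,0,150),(180,60,255));m[:200]=0;m[275:]=0;m[:,:280]=0;m[:,360:]=0
cn=max(cv2.findContours(m,0,1)[0],key=cv2.contourArea)
w=np.array([wray(f,*x[0],.141)[:2] for x in cn],np.float32);print("head",cv2.minAreaRect(w))
def T(name,fn):
    t0=robot.sense()["t"];fn();s=robot.sense();print(name,"dt",s["t"]-t0);return s
b=np.array([.4495,-.282,.27])
for L,v in((.02,.4),(.02,.2),(.005,.1)):
    T(f"ms {L} {v}",lambda:robot.move_straight(b+[0,L,0],vel=v));T("back",lambda:robot.move_straight(b,vel=v))
q=np.array(robot.sense()["joint_pos"])
for d in(.01,.05,.2):
    T(f"mj {d}",lambda:robot.move_joints(q+[d,0,0,0,0,0,0]));T("back",lambda:robot.move_joints(q))
s=robot.sense();print(s["t"],s["tcp_pos"])
log=[];th=threading.Thread(target=lambda:robot.move_straight(b+[0,.05,0],vel=.1));th.start()
try:
    while th.is_alive() and len(log)<400:
        s=robot.sense();log.append((s["t"],*s["tcp_pos"][:2]))
except Exception as e:print("thr",e)
th.join();log=np.array(log);print(len(log));u=np.unique(log[:,0],return_index=True)[1];print(log[u][::max(1,len(u)//25)])
E
timeout 100 python3 t.py
```

```text
head ((0.45104140043258667, -0.28442704677581787), (0.030501078814268112, 0.030323870480060577), 20.12939453125)
ms 0.02 0.4 dt 0.25
back dt 0.25
ms 0.02 0.2 dt 0.25
back dt 0.25
ms 0.005 0.1 dt 0.25
back dt 0.25
mj 0.01 dt 0.25
back dt 0.25
mj 0.05 dt 0.25
back dt 0.25
mj 0.2 dt 0.5000000000000009
back dt 0.5
8.9083 [ 0.451  -0.28    0.2697]
1
[[ 9.5583  0.4492 -0.2328]]
```

```bash
python3 - <<'E'
from h import *
from plant import robot
np.set_printoptions(precision=4,suppress=True)
O=[np.pi,0,np.radians(110.1)]
robot.move_straight([.4508,-.2835,.20],attitude=O)
print(robot.move_straight([.4508,-.2835,.103],vel=.12,contact_N=8))
s=robot.sense();print(s["tcp_pos"],s["wrist_force"])
robot.grip(0.0,60);s=robot.sense();print("grip",s["opening"],s["gripper_force"],s["wrist_force"],s["tcp_pos"])
robot.move_straight([.4508,-.2835,.203],vel=.12);robot.move_straight([.4508,-.2835,.28])
s=robot.sense();print("up",s["opening"],s["gripper_force"],s["wrist_force"],s["tcp_pos"])
robot.goto([.44,-.03,.30],O);s=robot.sense();print(s["t"],s["tcp_pos"],s["joint_pos"])
w=robot.grab_frame("wrist");np.savez("wrist2.npz",**w);g=robot.grab_frame("scene");np.savez("scene2.npz",**g)
sc=g["image"][130:280,170:370]
cv2.imwrite("pics/s2.png",np.hstack([cv2.resize(w["image"],(440,330)),cv2.resize(sc,(360,330),interpolation=2)])[:,:,::-1])
E
```

```text
False
[ 0.4513 -0.2839  0.1036] [0.9322 0.1643 0.4296]
grip 0.3688463551730533 59.82466757297516 [-0.1035  0.5844  4.0737] [ 0.451  -0.2837  0.1034]
up 0.3645659017738939 59.4366055727005 [ 0.1563 -0.0989 -1.8572] [ 0.4504 -0.2829  0.2791]
14.4417 [ 0.4398 -0.0312  0.2995] [-0.7172 -0.0009  0.7056  2.0082  0.0016  1.1352  0.3367]
```

View pics/s2.png

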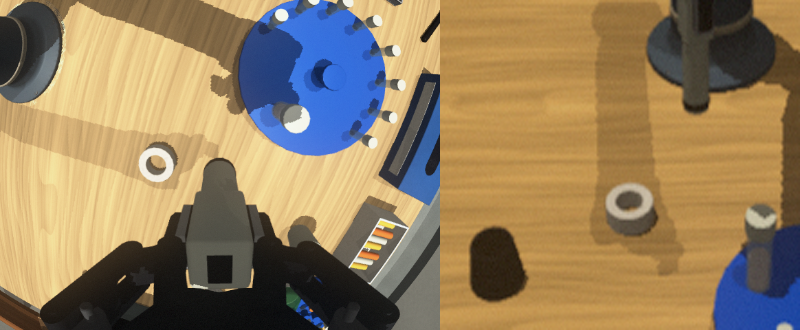

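The reader hangs straight in the jaws, with its tip at about (220,163) in the shrunken wrist view. The cap is at (297,119) and the hub at (330,77). Now the cap and hub from the wrist view, a check on the wand's tilt, then positions for the push.

```bash
cat >> h.py <<'E'
def wcloud(f):
    v,u=np.mgrid[:480,:640];a=(u-f["cx"])/f["fx"];b=(v-f["cy"])/f["fy"];r=np.hypot(a,b)+1e-9;z=f["range_z"]
    k=np.tan(np.minimum(r,1.5))/r;return (np.stack([a*k*z,b*k*z,z],-1)-f["t"])@f["R"]
E
python3 - <<'E'
from h import *
np.set_printoptions(precision=4,suppress=True)
w=dict(np.load("wrist2.npz"));g=dict(np.load("scene2.npz"))
P=wcloud(w)
def reg(box,lo,hi):
    a,b,c,d=box;m=np.zeros((480,640),np.uint8);z=P[b:d,a:c,2];m[b:d,a:c]=(z>lo)&(z<hi)
    cn=max(cv2.findContours(m,0,1)[0],key=cv2.contourArea);return cv2.convexHull(cn)
for k,box,h in(("cap",(395,140,465,205),.13),("hub",(450,85,510,135),.098)):
    hull=reg(box,h-.008,h+.008)
    pts=np.array([wray(w,*x[0],h)[:2] for x in hull],np.float32);print(k,cv2.minEnclosingCircle(pts),"z",np.median(P[box[1]:box[3],box[0]:box[2],2]))
# held stem cloud, wrist view and scene view
q=P[200:330,270:370].reshape(-1,3)
for n,C in(("w",q),("s",cloud(g)[130:200,270:310].reshape(-1,3))):
    for lo in(.2,.215,.23,.245,.26,.275,.29):
        s=C[(C[:,2]>lo)&(C[:,2]<lo+.015)&(np.hypot(C[:,0]-.44,C[:,1]+.031)<.05)]
        if len(s)>5:print(n,lo,len(s),s.min(0),s.max(0))
s=cloud(g)[130:200,270:310].reshape(-1,3);s=s[np.hypot(s[:,0]-.44,s[:,1]+.031)<.05];print("low z",np.percentile(s[:,2],[1,3,10]))
E
```

```text
cap ((0.5135107040405273, 0.03785625845193863), 0.01865556091070175) z 0.04405720611547079
hub ((0.5527305006980896, 0.11200852692127228), 0.02000409923493862) z 0.04779922484360115
w 0.2 270 [ 0.4252 -0.039   0.2019] [ 0.4548 -0.0177  0.215 ]
w 0.215 377 [ 0.4255 -0.0382  0.215 ] [ 0.4547 -0.0178  0.23  ]
w 0.23 445 [ 0.4256 -0.0383  0.23  ] [ 0.4547 -0.0178  0.245 ]
w 0.245 532 [ 0.4256 -0.0343  0.245 ] [ 0.4533 -0.0179  0.26  ]
w 0.26 455 [ 0.4264 -0.0295  0.26  ] [ 0.4495 -0.0177  0.2749]
w 0.275 798 [ 0.4211 -0.0265  0.275 ] [ 0.4509 -0.0132  0.2899]
w 0.29 1655 [ 0.4169 -0.029   0.29  ] [ 0.4564 -0.0129  0.305 ]
s 0.2 31 [ 0.4409 -0.0477  0.2015] [ 0.4559 -0.0376  0.2137]
s 0.215 38 [ 0.4401 -0.0473  0.2155] [ 0.4561 -0.0374  0.2299]
s 0.23 37 [ 0.4411 -0.0472  0.2301] [ 0.458  -0.0372  0.2449]
s 0.245 37 [ 0.4437 -0.0469  0.2459] [ 0.4574 -0.037   0.2599]
s 0.26 38 [ 0.4433 -0.0466  0.2601] [ 0.46   -0.0369  0.2741]
s 0.275 47 [ 0.434  -0.0519  0.2781] [ 0.4634 -0.0368  0.29  ]
s 0.29 63 [ 0.4339 -0.0518  0.2901] [ 0.4633 -0.0366  0.3047]
low z [0.203  0.2056 0.2159]
```

```bash
cat >> h.py <<'E'
AX=np.array([.5526,.1134]);TH0=np.radians(-118.05);O=[np.pi,0,np.radians(110.1)]
AXT=np.array([.5525,.1138]) # axis as the top camera sees it
def blobs(f):
    """angles (rad) of cap (or None) and thin tubes seen by the top camera"""
    P=cloud(f);d=P[...,:2]-AXT;r=np.hypot(d[...,0],d[...,1]);out=[]
    for zl,zh,rl,rh,amin in((.124,.137,.06,.11,150),(.106,.118,.098,.122,15)):
        m=((P[...,2]>zl)&(P[...,2]<zh)&(r>rl)&(r<rh)).astype(np.uint8)
        n,l,st,c=cv2.connectedComponentsWithStats(m)
        out.append([np.arctan2(*d[l==i].mean(0)[::-1]) for i in range(1,n) if st[i,4]>=amin])
    return out
wrap=lambda a:(a+np.pi)%(2*np.pi)-np.pi
PAT=np.radians(85+190/7*np.arange(8))
def theta(f,pred=None):
    c,t=blobs(f)
    if pred is None: return c[0] if c else None
    r=[wrap(x-pred) for x in c]+[min(wrap(x-pred-PAT),key=abs) for x in t]
    r=[x for x in r if abs(x)<.22]
    return (pred+np.median(r),len(r)) if r else None
def model(p,t):
    th,w,k=p;a,b=.0504*k,.0168*k;return th+(w+b/a)*(1-np.exp(-a*t))/a-b/a*t
def pos(th,z,r=.085):return np.r_[AX+r*np.array([np.cos(th),np.sin(th)]),z]
E
python3 - <<'E'
from h import *
from plant import robot
np.set_printoptions(precision=4,suppress=True)
f=robot.grab_frame("top");c,t=blobs(f);print("cap",np.degrees(c),"tubes",np.sort(np.degrees([wrap(x-TH0)%(2*np.pi) for x in t])),theta(f,TH0))
qs=[robot.inverse_kinematics(pos(a,.236),O) for a in np.radians(np.arange(0,361,30))]
print([None if q is None else np.round(q,2) for q in qs])
a=np.radians(-143.2)
robot.goto(pos(a,.30),O);robot.move_straight(pos(a,.184),vel=.12,contact_N=5)
s=robot.sense();print(s["t"],s["tcp_pos"],pos(a,.184),s["wrist_force"],s["joint_pos"])
f=robot.grab_frame("top");print(theta(f,TH0),TH0);g=robot.grab_frame("scene");w=robot.grab_frame("wrist")
cv2.imwrite("pics/s3.png",np.hstack([cv2.resize(w["image"],(440,330)),cv2.resize(g["image"][190:320,310:450],(360,330),interpolation=2)])[:,:,::-1])
E
```

```text
cap [-118.6408] tubes [ 84.9335 112.2771 139.5609 166.8115 193.7978 220.7441 247.7874 275.0301] (np.float64(-2.059835537749708), 9)
[array([-0.75,  0.51,  0.74,  1.64, -0.37,  1.14,  0.43]), array([-0.79,  0.49,  0.68,  1.65, -0.33,  1.13,  0.34]), array([-0.82,  0.44,  0.62,  1.7 , -0.28,  1.1 ,  0.23]), array([-0.85,  0.36,  0.56,  1.78, -0.22,  1.06,  0.14]), array([-0.87,  0.28,  0.54,  1.88, -0.17,  1.03,  0.09]), array([-0.87,  0.21,  0.55,  1.96, -0.13,  1.  ,  0.09]), array([-0.84,  0.16,  0.58,  2.01, -0.11,  0.99,  0.15]), array([-0.79,  0.17,  0.64,  2.01, -0.12,  1.  ,  0.26]), array([-0.74,  0.24,  0.69,  1.95, -0.18,  1.01,  0.38]), array([-0.71,  0.33,  0.74,  1.87, -0.25,  1.04,  0.48]), array([-0.71,  0.42,  0.77,  1.77, -0.33,  1.09,  0.52]), array([-0.72,  0.48,  0.77,  1.69, -0.37,  1.12,  0.5 ]), array([-0.75,  0.51,  0.74,  1.64, -0.37,  1.14,  0.43])]
16.2 [0.4851 0.0624 0.1847] [0.4845 0.0625 0.184 ] [-0.3883 -0.8604 -2.4023] [-0.732   0.2561  0.6159  2.0571 -0.1912  0.8814  0.3412]
(np.float64(-2.056531065363665), 7) -2.060361181979306
```

View pics/s3.png

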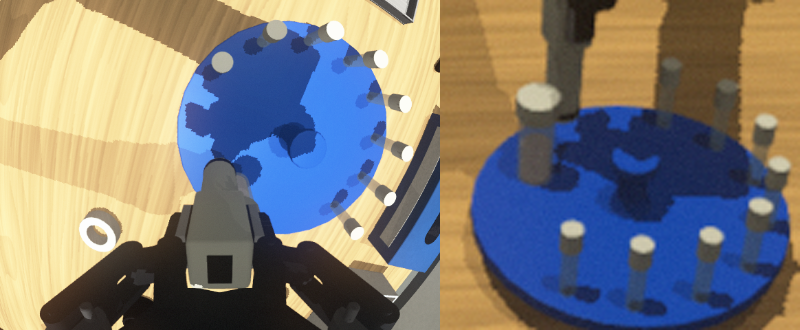

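The wand stands beside the big tube (scene crop: stem at (565,100), tube at (538,130)), and the carousel hasn't moved. Now the push, then lift and measure.

```bash
cat > push.py <<'E'
from h import *
from plant import robot
import json
from scipy.optimize import least_squares
a0=np.radians(-143.2);e=pos(a0+np.radians(38),.184,.081)
t0=robot.sense()["t"];robot.move_straight(e,vel=.055)
robot.move_straight(e+[0,0,.08],vel=.25)
s=robot.sense();print("push start",t0,"lifted",s["t"],s["tcp_pos"])
D=[]
for i in range(12):
    t=robot.sense()["t"];f=robot.grab_frame("top")
    if len(D)<2: th=theta(f);n=1
    else:
        w=(D[-1][1]-D[0][1])/(D[-1][0]-D[0][0]);r=theta(f,D[-1][1]+w*(t-D[-1][0]));th,n=r if r else (None,0)
    if th is not None:
        if D and len(D)<2: th=D[0][1]+(th-D[0][1])%(2*np.pi)
        D.append((t,th));print(round(t,2),round(np.degrees(th),1),n)
D=np.array(D);json.dump(D.tolist(),open("D.json","w"))
print("omega",np.polyfit(D[:,0],D[:,1],1)[0])
cv2.imwrite("pics/top4.png",f["image"][:,:,::-1])
E
python3 push.py
```

```text
push start 16.35 lifted 17.95 [0.53115256 0.03555107 0.2644981 ]
18.45 28.8 1
18.5 31.6 1
omega 1.0051144637232006
```

```bash
cat > meas.py <<'E'
from h import *
from plant import robot
import json
D=[];w=1.2
for i in range(8):
    t=robot.sense()["t"];f=robot.grab_frame("top");c,tt=blobs(f)
    if i==0:
        th=theta(f);
        if th is None: th=D0=np.radians(31.6)+w*(t-18.5)
        n=1
    else:
        if len(D)>2:w=np.polyfit(*np.array(D).T,1)[0]
        r=theta(f,D[-1][1]+w*(t-D[-1][0]));th,n=r if r else (None,0)
    if th is not None: D.append((t,th));print(round(t,2),np.round(np.degrees(th),1),n,np.round(np.degrees(c),1))
    robot.sleep(.06)
D=np.array(D);json.dump(D.tolist(),open("D.json","w"));print("omega",np.polyfit(D[:,0],D[:,1],1)[0])
E
python3 meas.py
```

```text
18.55 34.7 1 [34.7]
18.66 42.0 3 [42.2]
18.77 49.9 3 [50.5]
18.88 58.3 2 [58.5]
18.98 66.4 2 [66.6]
19.09 74.0 2 [74.6]
19.2 82.4 1 [82.4]
19.31 90.4 1 [90.4]
omega 1.289619674356876
```

```bash
cat > fol.py <<'E'
from h import *
from plant import robot
import json,sys
from scipy.optimize import least_squares
D=json.load(open("D.json"));T=float(sys.argv[3]) if len(sys.argv)>3 else .13;LAG=.03
def fit():
    d=np.array(D);tr=d[0,0]
    r=least_squares(lambda p:np.r_[(model(p,d[:,0]-tr)-d[:,1])/.01,(p[2]-1)/.33],[d[0,1],1.29,1.],loss="soft_l1").x
    return lambda t:model(r,np.asarray(t)-tr),r
def look():
    t=robot.sense()["t"];r=theta(robot.grab_frame("top"),float(fit()[0](t)))
    if r and abs(r[0]-fit()[0](t))<.12: D.append((t,float(r[0])))
    return r
now=lambda:robot.sense()["t"]
mode,tend=sys.argv[1],float(sys.argv[2])
if mode=="start":
    while now()<tend: look();robot.sleep(.1)
    th,p=fit();print("fit",p,"n",len(D));t=now()
    tgt=pos(th(t+1.1),.262);d=np.linalg.norm(tgt-robot.sense()["tcp_pos"]);robot.move_straight(tgt,vel=max(d/.8,.05));print(t,now(),np.degrees(th(now())))
else:
    E=[];i=0;z=robot.sense()["tcp_pos"][2]
    while now()<tend:
        if i%4==3: look()
        th,p=fit();s=robot.sense();t0=s["t"];c=pos(th(t0),0)
        E.append((t0,*(1000*(s["tcp_pos"][:2]-c[:2])),s["tcp_pos"][2]-.097,s["tcp_rot"][0],s["tcp_rot"][1]))
        z=max(.236,z-.006);tgt=pos(th(t0+T+.075+LAG),z);d=np.linalg.norm(tgt-s["tcp_pos"])
        robot.move_straight(tgt,vel=d/T,attitude=O);i+=1
    E=np.array(E);np.set_printoptions(precision=3,suppress=True);print(E[::2]);print("fit",p,"n",len(D),"residual deg",np.degrees(th(np.array(D)[-4:,0])-np.array(D)[-4:,1]))
    print("max err",np.hypot(E[:,1],E[:,2]).max(),"omega",float(th(now()+.5)-th(now()-.5)),"F",robot.sense()["wrist_force"])
json.dump(D,open("D.json","w"))
E
python3 fol.py start 20.6 && python3 fol.py go 24
```

```text
fit [0.59051742 1.32917598 0.84162749] n 16
20.6167 20.8667 199.768852387943
[[ 20.867  58.736 -54.13    0.165  -3.141   0.   ]
 [ 21.417  -1.305  -0.011   0.153   3.141   0.002]
 [ 22.042  -4.395  -0.065   0.141  -3.141   0.   ]
 [ 22.608  -3.849  -2.042   0.139  -3.141  -0.   ]
 [ 23.217  -1.222  -2.25    0.139  -3.141  -0.001]
 [ 23.783   0.999  -3.685   0.139  -3.141  -0.   ]]
fit [0.591 1.327 0.813] n 18 residual deg [-0.034  0.106 -0.113  0.036]
max err 79.87490819677879 omega 0.9914919379190597 F [ 0.933 -0.183 -1.931]
```

```bash
python3 fol.py go 28 && python3 - <<'E'
from plant import robot
import cv2,numpy as np
g=robot.grab_frame("scene");w=robot.grab_frame("wrist")
cv2.imwrite("pics/s5.png",np.hstack([cv2.resize(w["image"],(440,330)),cv2.resize(g["image"][150:320,290:470],(360,330),interpolation=2)])[:,:,::-1])
E
```

```text
[[24.067  2.113 -3.096  0.139 -3.141 -0.   ]
 [24.633  3.652 -1.614  0.139  3.141  0.   ]
 [25.242  3.162  0.298  0.139  3.141 -0.   ]
 [25.8    2.957  1.711  0.139  3.14  -0.   ]
 [26.4    1.173  2.287  0.139  3.141 -0.   ]
 [26.967 -0.334  3.453  0.139  3.141 -0.   ]
 [27.575 -1.556  2.178  0.139  3.142  0.   ]]
fit [0.593 1.323 0.786] n 21 residual deg [ 0.237  0.246 -0.056 -0.115]
max err 9.619952237403815 omega 0.799706360401208 F [-0.827  0.937 -2.312]
```

View pics/s5.png

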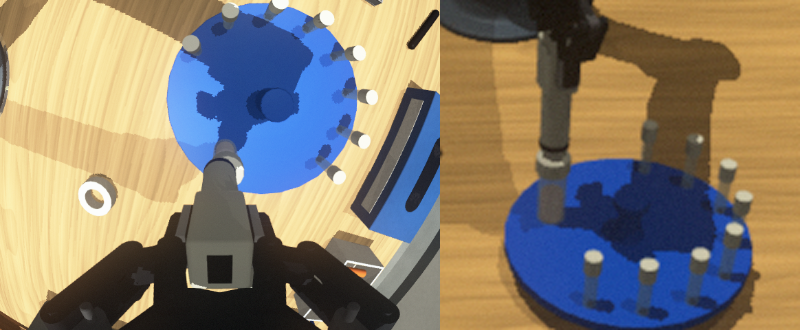

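The wand tip sits right over the cap: scene crop (553,150), wrist view (230,165), with a small gap. I'll follow for another stretch with fewer camera pauses, then lift.

```bash
sed -i 's/i%4==3/i%9==8/' fol.py; python3 fol.py go 34.3 && python3 - <<'E'
from h import *
from plant import robot
p=robot.sense()["tcp_pos"];up=np.array([p[0],p[1],.36])
robot.move_straight(up,vel=.15,attitude=O);robot.sleep(.5)
s=robot.sense();print(s["t"],s["tcp_pos"],s["tcp_rot"],s["opening"],s["gripper_force"],s["wrist_force"])
import json;t=s["t"];f=robot.grab_frame("top");print(np.degrees(blobs(f)[0]))
g=robot.grab_frame("scene");cv2.imwrite("pics/s6.png",g["image"][:,:,::-1])
E
```

```text
[[28.233 -9.71   4.187  0.139 -3.141 -0.001]
 [28.792 -3.608  0.007  0.139 -3.141 -0.   ]
 [29.342 -2.684 -0.955  0.139 -3.141 -0.   ]
 [29.9   -2.129 -2.012  0.139 -3.141 -0.   ]
 [30.517 -1.541 -5.897  0.139 -3.141  0.   ]
 [31.075  0.279 -2.366  0.139 -3.141 -0.   ]
 [31.642  1.26  -1.848  0.139 -3.141 -0.   ]
 [32.208  2.024 -1.261  0.139  3.141 -0.   ]
 [32.775  2.445 -0.626  0.139  3.141 -0.   ]
 [33.383  2.055  0.181  0.139  3.141 -0.   ]
 [33.942  2.043  0.721  0.139  3.141 -0.   ]]
fit [0.594 1.322 0.784] n 23 residual deg [-0.055 -0.083  0.139 -0.1  ]
max err 10.574152690730658 omega 0.548395066181369 F [ 0.492 -0.291 -2.173]
35.9667 [0.49794709 0.17825107 0.35989553] [-3.14140776e+00  7.26460513e-05  1.92157454e+00] 0.36245061401296463 59.89444077014923 [-0.54161274  0.50822323 -1.61211786]
[175.85120555]
```

View pics/s6.png

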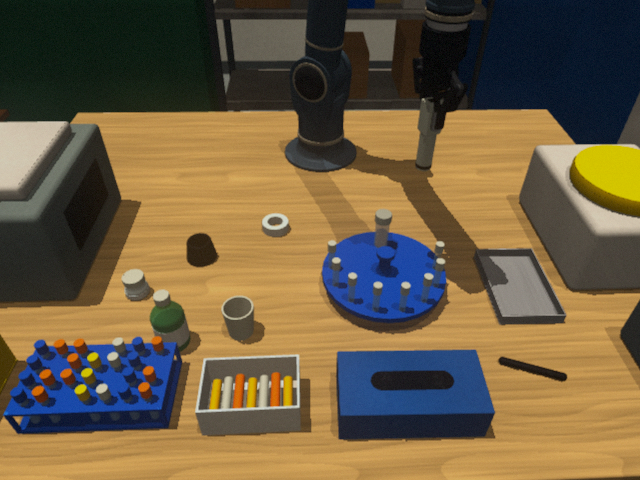

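The wand (425,140) is held upright, well clear of the carousel (385,275). The bystanders are where they were, so I'm handing in.

```bash
python3 -c "
from plant import robot
print(robot.close_job())"
```

```text
the job is handed in; nothing more can be done
None
```

Job handed in at about 36 s: the carousel got one push (first reading 1.3 rad/s, about 4.9 s a turn, so a bit quicker than asked; slowing through 6 s a turn), the window stayed about 9 mm above the cap for about 13 s (mostly 2–6 mm off centre when sampled, up to 10 mm around camera pauses), and the wand ended held upright with its window about 26 cm above the bench.

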